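# Reset the tripped breaker of a solar battery box

### The arm

A 7-joint arm with a two-finger parallel gripper is mounted at the origin on the work surface. World frame = base frame: x ahead of the robot, y to its left, z up, the work surface at z = 0. Lengths are in m, angles in rad, forces in N, time in s.
With the tool pointing down it reaches from about 0.4 to 0.9 m from the base axis. Payload 5.5 kg.
Tool frame: the origin (TCP) lies midway between the tips of the shut fingers; the grasp point (between the pads) lies 19 mm behind it; z points along the fingers, y is the direction in which the jaws open and shut (so a half turn about z gives the same grasp; the last joint's range is limited). The gripper opens to 92 mm and grips with 3 to 60 N. Pads are 19 mm wide; open, the fingers measure 130 mm over their backs; the gripper's body (75 mm by 190 mm) begins 47 mm behind the grasp point.
Start: joints at [1.468, 0.501, -0.427, 1.55, 0.221, 1.138, -0.21], TCP at [0.233, -0.607, 0.227] pointing down, gripper open.
Joint ranges: [-2.88, 2.88], [-0.31, 2.03], [-1.54, 1.56], [0.2, 2.42], [-1.41, 4.55], [0.19, 2.02], [-2.57, 2.57]. Speed limits (rad/s): [2.57, 2.57, 3.14, 3.14, 3.14, 3.14, 3.14].

### API

Orientations are given as a unit quaternion [w, x, y, z].
In Python, from cell import arm gives the robot as it stands.
- The arm moves only by the tool step_arm, never from a script. Its argument "moves" is a list of rows, each a list of 2 entries, a list of its own where there are three numbers: the shift along the tool's x, y, z in m, then the turn, a rotation vector about the tool's x, y, z in rad. A call has 1 to 10 rows; each row is the pose to reach, as a shift and turn from the pose commanded when the call began, along the tool's axes at that moment; what a row does not reach only later rows make up. A row lasts 1/12 s, in which the tool goes at most 41.7 mm and 7.16 degrees, less where a joint would pass 70% of its speed; a pose out of reach is approached as far as the arm can. A call with a gripper value outside its range is refused whole. "gripper" is the opening, from 0 (shut) to 1 (fully open), set as the call begins (left out, the last holds). The fingers move at their own pace and stop on an object; "newtons" is the grip in N (left out, the last holds). Time passes only in rows, so rows that repeat a pose let the fingers close. It gives the time, the measured TCP pose, the force and the opening at its end, in the units of the state.
- arm.state(): the state, without advancing time (a new reading comes with each control period).
- arm.grab_frame(name): name is "scene" or "side" or "wrist"; returns the picture (384x512x3 uint8, blue, green, red); there is no depth.
- arm.camera_model(name): a dict with "camera_matrix" (3x3 intrinsics, pixels), "k1" (the pictures are not rectified: a ray, as slopes to the right and down, at radius r is drawn at 1 + k1 r^2 times it, then the intrinsics apply), "eye" and "rotation" of the camera in the world. Camera axes: x right, y down, z forward; pixel columns grow to the right and rows downward; lengths in m; the calibration is good to about 2 mm. A picture is of the moment at which its call begins: read the wrist's pose just before it. camera_model takes no time and is no camera call; for the wrist camera it gives the pose at the moment of the call.
- arm.finish_job(): hands the job in, once; it reports no verdict.
The state is a dict: "clock": time; "q": joint angles; "qd": joint speeds; "tau": joint torques, N m; "ee_pos": TCP position; "eef_rot": TCP orientation; "wrist_force": force on the tool from outside, world axes, zero at the start; "moment": the same for the moment, N m; "width": opening from 0.0 (shut) to 1.0 (fully open).
Only numpy, scipy, OpenCV 4.12 (cv2) and the standard library are available. Lean on these libraries where they do the work, as an engineer would, in place of code of your own. Each camera call takes 0.05 s, during which the arm holds its last target. There are 200 camera calls.

### The job

The breaker of the solar battery box has tripped: its black button has popped up at the bottom of the rectangular finger well in the box's top. Using only a fingertip, switch the load off by pushing the raised end of the rocker switch fully down, then reach into the well and press the breaker button fully in (it stays down), and then switch the load back on by pushing the other end of the rocker, which has come up, fully down. Do not lift, tip or shove the box, and leave the spool on it and the other things around it where they are.

Things in the scene. Friction and masses are not known exactly. Their poses are not given: they have to be found in the camera images.
- battery_box: battery box, about 4 kg, loose on the bench: slate-coloured case 180 (its x) by 280 mm (its y), flat light-grey top (deck) 115 mm above the bench. Origin: centre of underside, z up. Seen from its near (-x) side, turned up to 0.6 rad from the robot, the deck has the finger well at left, the rocker in the middle and a round 22 mm socket (not used) at right, all 60 mm from the near edge.
- well_mouth (a point): centre of the mouth of the finger well, at deck height (115 mm above the bench). The well is rectangular, 38 mm along the box's x, 46 mm along its y, 23.5 mm deep, straight walls. A lip round it stands 1.6 mm above the deck (look only).
- breaker_top (a point): centre of the flat top of the breaker's round button, 16 mm across, in the middle of the well; moves with the button. Popped up (tripped) it is 10 mm below the deck; fully in it is 17 mm below the deck.
- breaker (a joint): travel of the breaker button, m: 0 popped up (as it starts), 0.007 fully in. It moves straight down (box -z), resists with a steady 4 N or so, has no return spring and stays wherever it is pushed to.
- load_rocker (a joint): angle of the rocker switch, rad: 0 = load on (as it starts), 0.4 = load off. Black rocker 44 mm long (box x), 23 mm wide, two flat halves in a V, pivoting on the line between them. At 0 the far (+x) half lies level and the near half slopes up to 8.6 mm above it at its end; at 0.4 the reverse. Pushing the raised half down takes 3 to 5 N near its end; it is stiff and stays wherever it is left.
- rocker_near (a point): fixed on the box, 15 mm from the rocker's pivot line towards its near (-x) end, 7 mm above the deck: where the near half's surface lies when that half is pushed down (load off). The bezel round the rocker, 58 by 34 mm, stands only 3 mm above the deck.
- rocker_far (a point): fixed on the box: the same point for the far half (box +x), where its surface lies when that half is pushed down (load on).
- carry_bar (a point): middle of the box's carry bar, 30 mm above the deck: a 10 mm rubber bar along the box's y, 120 mm long, 66 mm beyond the box's centre towards its far side; two binding posts 26 mm high stand left of it. Not to be touched; the pressing points lie 80 mm or more nearer.
- solder_spool: spool of solder, 48 mm across, 44 mm high, standing loose on the deck near the box's far right corner; origin at the centre of its underside. To be left alone.
- screwdriver: screwdriver with a green handle lying beside the box, on the right; origin under its middle. To be left alone.
- cutters: side cutters with red handles, about 140 mm long and 14 mm high, lying behind the box; origin on the bench under its middle. To be left alone.
- multimeter: orange multimeter, 150 by 78 by 34 mm, lying on the bench; origin at the centre of its underside. To be left alone.
- charge_controller: black charge controller, 96 by 150 by 35 mm with a foot plate 190 mm long, lying on the bench; origin at the centre of its underside. To be left alone.
- lamp_unit: white lamp unit, 70 by 140 by 39 mm, lying beside the box on the left; origin at the centre of its underside. To be left alone.
- terminal_block: blue and black screw terminal block, 34 by 120 by 24 mm, lying in front of the box; origin at the centre of its underside. To be left alone.

How it is judged:
On the way, in this order (a step that is already met when the one before it is completed fails the run):
1. the load is switched off, the breaker still tripped (value of joint load_rocker above 0.3 rad and value of joint breaker below 0.002 m), for 0.1 s.
2. the breaker button is fully in, the load still off (value of joint breaker above 0.0055 m and value of joint load_rocker above 0.3 rad), for 0.1 s.
3. the load is back on, the breaker in (value of joint load_rocker below 0.1 rad and value of joint breaker above 0.0055 m), for 0.1 s.
At the end, for the whole second after the job is handed in: The rocker is in its on position (joint under 0.1 rad), the breaker button is in (over 5.5 of its 7 mm), the box stands flat and at rest within 15 mm of where it was, the spool stands upright on it, and the spool and the other six things lie within 20 mm of where they were (all of step 3 and distance of battery_box from where it was at the start of the episode below 0.015 m and angle between battery_box's own z axis and vertical below 0.03 rad and linear speed of battery_box below 0.01 m/s and angle between solder_spool's own z axis and vertical below 0.1 rad and distance of each of solder_spool, screwdriver, cutters, multimeter, charge_controller, lamp_unit, terminal_block from where it was at the start of the episode below 0.02 m); the robot touches nothing.
It fails at once if the box is lifted or tipped (height (world z) of battery_box above 0.008 m or angle between battery_box's own z axis and vertical above 0.08 rad).
It fails at once if the box is shoved more than 15 mm (distance of battery_box from where it was at the start of the episode above 0.015 m).
It fails at once if the spool or another thing around is lifted or shifted more than 20 mm (distance of any of solder_spool, screwdriver, cutters, multimeter, charge_controller, lamp_unit, terminal_block from where it was at the start of the episode above 0.02 m).
It also fails if it takes over 42 s, if anything falls off the work surface, if the arm or the gripper's body presses on something with over 40 N, if the wrist force passes 120 N, or if a joint passes its speed limit or range.

## Working session

There is one attempt and no reset: what is moved stays moved. The work goes in short steps, Python scripts to look and compute and a tool call to move; the robot and the scene stay as the last step left them, time stands still between calls to the robot, and variables do not carry over. Pictures are saved under pics/ and viewed, about 8 in all and at most 12, crops included, and the job is handed in when it is done.

Besides the shell and the picture viewer there is one more tool, called after "Call:" as name([rows], argument=value, ...), one row to a line, values as JSON. step_arm: Moves the arm, as the interface text tells. Its arguments: {"type":"object","properties":{"moves":{"type":"array"},"gripper":{"type":"number"},"newtons":{"type":"number"}},"required":["moves"]}

```bash
mkdir -p pics; ls
python3 - <<'E'
from cell import arm
import cv2
s=arm.state();print({k:s[k] for k in('clock','ee_pos','eef_rot','wrist_force','width')})
a=arm.grab_frame("scene");b=arm.grab_frame("side")
cv2.imwrite("pics/scene.png",a);cv2.imwrite("pics/side.png",b)
for n in("scene","side","wrist"):print(n,arm.camera_model(n))
E
```

```text
pics
{'clock': 0.0, 'ee_pos': array([ 0.23218453, -0.60637531,  0.22566874]), 'eef_rot': array([-9.56627459e-04,  9.83318636e-01,  1.81888768e-01, -1.44478178e-04]), 'wrist_force': array([ 0.71904363, -0.24566439, -0.12909418]), 'width': 1.0012069301878386}
scene {'camera_matrix': array([[399.22737872,   0.        , 257.3475218 ],
       [  0.        , 399.22737872, 191.30238818],
       [  0.        ,   0.        ,   1.        ]]), 'k1': -0.046840399155982794, 'eye': array([1.10107623, 0.59952552, 1.41302556]), 'rotation': array([-0.09612323,  0.32333739,  0.90768806, -0.24963102])}
side {'camera_matrix': array([[437.73584815,   0.        , 257.90580784],
       [  0.        , 437.73584815, 190.78796416],
       [  0.        ,   0.        ,   1.        ]]), 'k1': -0.1722386990317069, 'eye': array([-0.24598481, -1.15898729,  1.21856663]), 'rotation': array([-0.41673005,  0.8565614 , -0.27059018,  0.13935422])}
wrist {'camera_matrix': array([[273.03037695,   0.        , 259.96639115],
       [  0.        , 273.03037695, 192.51431382],
       [  0.        ,   0.        ,   1.        ]]), 'k1': -0.06470715157249844, 'eye': array([ 0.29994899, -0.58065281,  0.38398002]), 'rotation': array([ 0.11264526,  0.81594535, -0.56157996, -0.07856323])}
```

View pics/scene.png

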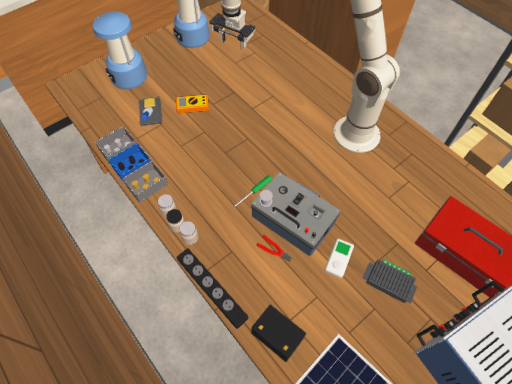

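View pics/side.png

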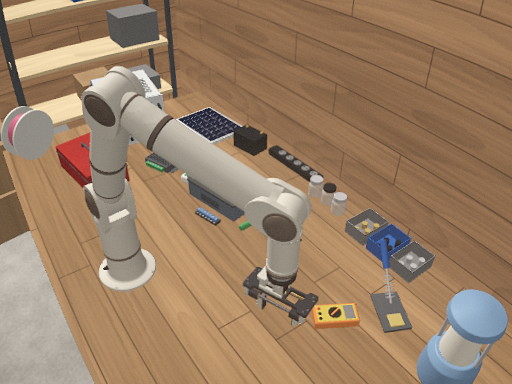

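The scene view shows the box around (296,211) with its deck facing up. The screwdriver is at (255,190), the cutters at (272,247) and the lamp unit at (341,258). The side view is partly blocked by the arm. I'll write helpers and zoom in.

```bash
cat > h.py <<'E'
import numpy as np, cv2
from scipy.spatial.transform import Rotation as R
def rot(q): return R.from_quat(np.r_[q[1:],q[0]])
def dist(cm): return np.array([cm["k1"],0,0,0,0.])
def to_plane(cm,uv,z):
    p=cv2.undistortPoints(np.array(uv,float).reshape(-1,1,2),cm["camera_matrix"],dist(cm)).reshape(-1,2)
    d=rot(cm["rotation"]).apply(np.c_[p,np.ones(len(p))])
    return cm["eye"]+d*((np.broadcast_to(z,len(p))-cm["eye"][2])/d[:,2])[:,None]
def project(cm,P):
    r=rot(cm["rotation"]).inv(); t=-r.apply(cm["eye"])
    return cv2.projectPoints(np.array(P,float).reshape(-1,3),r.as_rotvec(),t,cm["camera_matrix"],dist(cm))[0].reshape(-1,2)
E
python3 - <<'E'
from h import *
from cell import arm
a=cv2.imread("pics/scene.png")[165:265,240:360]
cv2.imwrite("pics/c1.png",cv2.resize(a,None,fx=6,fy=6,interpolation=cv2.INTER_CUBIC))
cm=arm.camera_model("scene")
print(to_plane(cm,[[358,135],[225,35]],0))
E
```

```text
[[ 9.52521705e-04  1.19028057e-02  0.00000000e+00]
 [ 5.31500999e-02 -9.23706588e-01  2.22044605e-16]]
```

View pics/c1.png

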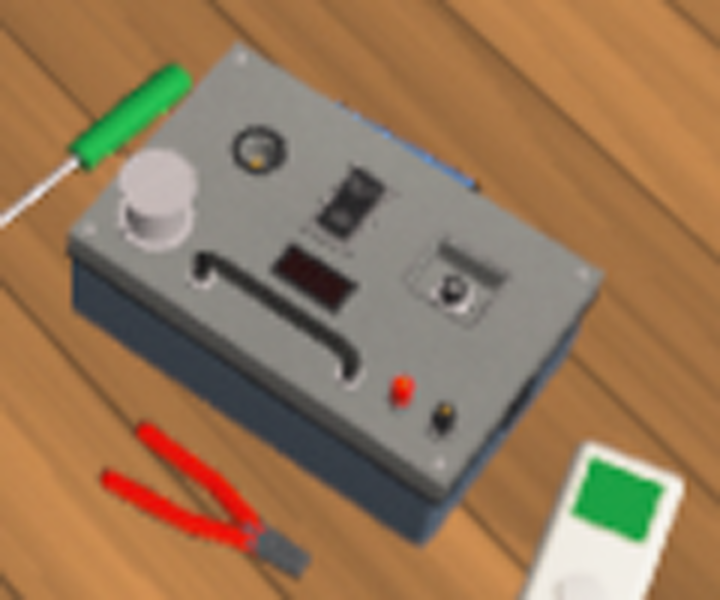

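Run:
```python
from h import *
from cell import arm
from scipy.optimize import least_squares
cm=arm.camera_model("scene")
c=np.array([[238,43],[602,272],[440,492],[72,235],[351,203],[258,150],[456,281]],float)
uv=np.c_[240+(c[:,0]+.5)/6-.5,165+(c[:,1]+.5)/6-.5]
w=to_plane(cm,uv,.115);print(w.round(4))
L=np.array([[-.09,-.14],[-.09,.14],[.09,.14],[.09,-.14]])
def f(p):
    r=R.from_euler('z',p[2]).as_matrix()[:2,:2]
    return ((L@r.T+p[:2])-w[:4,:2]).ravel()
s=least_squares(f,[.6,0,0]);print(s.x,s.fun.round(4))
r=R.from_euler('z',s.x[2]).as_matrix()[:2,:2]
print("box frame feats",((w[4:,:2]-s.x[:2])@r).round(4))
```

```text
[[ 0.4688 -0.0078  0.115 ]
 [ 0.4052  0.2621  0.115 ]
 [ 0.5843  0.3053  0.115 ]
 [ 0.6432  0.0355  0.115 ]
 [ 0.4929  0.1277  0.115 ]
 [ 0.5126  0.0618  0.115 ]
 [ 0.48    0.2095  0.115 ]]
[0.52540129 0.14876506 0.22823076] [ 0.0006 -0.0001  0.0009  0.0026 -0.0029  0.0002  0.0015 -0.0027]
box frame feats [[-0.0364 -0.0131]
 [-0.0321 -0.0819]
 [-0.0305  0.0695]]
```

```bash
cat >> h.py <<'E'
def plan(s,pts,yaw):
    "tool-axis shift and turn from pose s to world points, tool down with x at yaw"
    r=rot(s["eef_rot"]); t=R.from_euler('z',yaw)*R.from_quat([1,0,0,0])
    return r.inv().apply(np.array(pts)-s["ee_pos"]).round(4), (r.inv()*t).as_rotvec().round(4)
E
python3 - <<'E'
from h import *
from cell import arm
s=arm.state(); cm=arm.camera_model("wrist")
print("axis",rot(cm["rotation"]).as_matrix()[:,2], to_plane(cm,[[256,192]],.115))
print(plan(s,[[.40,-.40,.30],[.47,-.15,.30],[.43,.14,.30]],.228))
E
```

```text
axis [-0.25472524 -0.09558568 -0.96227773] [[ 0.22780757 -0.6033854   0.115     ]]
(array([[ 0.2305, -0.1329, -0.074 ],
       [ 0.3853, -0.3413, -0.0736],
       [ 0.4517, -0.6264, -0.0731]]), array([-1.800e-03,  1.000e-04,  1.378e-01]))
```

Call:
step_arm([
  [[0.038, -0.022, -0.012], [0, 0, 0]],
  [[0.077, -0.044, -0.025], [0, 0, 0]],
  [[0.115, -0.066, -0.037], [0, 0, 0.02]],
  [[0.154, -0.089, -0.049], [0, 0, 0.04]],
  [[0.192, -0.111, -0.062], [0, 0, 0.06]],
  [[0.23, -0.133, -0.074], [0, 0, 0.08]],
  [[0.253, -0.164, -0.074], [0, 0, 0.1]],
  [[0.277, -0.195, -0.074], [0, 0, 0.12]],
  [[0.3, -0.226, -0.074], [0, 0, 0.138]],
  [[0.325, -0.258, -0.074], [0, 0, 0.138]],
], gripper=0, newtons=30)

```text
clock: 0.93
ee_pos: [0.4399, -0.2611, 0.3006]
eef_rot: [0.0, 0.994, 0.113, -0.0]
wrist_force: [1.3, -0.5, 0.1]
width: 0.322
```

Run:
```python
from h import *
from cell import arm
s=arm.state()
print(s["clock"],s["ee_pos"],s["q"].round(3),s["width"])
print(plan(s,[[.44,-.12,.29],[.44,.13,.29]],.228))
```

```text
0.9333 [ 0.43986826 -0.26114935  0.30063362] [ 1.023  0.195 -0.614  1.798  0.121  1.186 -0.971] 0.3221601207184429
(array([[ 0.0319, -0.1375,  0.0106],
       [ 0.0882, -0.3811,  0.0106]]), array([ 0.0001,  0.0001, -0.001 ]))
```

Call:
step_arm([
  [[0.009, -0.038, 0.001], [0, 0, 0]],
  [[0.018, -0.076, 0.002], [0, 0, 0]],
  [[0.026, -0.114, 0.003], [0, 0, 0]],
  [[0.035, -0.152, 0.004], [0, 0, 0]],
  [[0.044, -0.19, 0.005], [0, 0, 0]],
  [[0.053, -0.228, 0.006], [0, 0, 0]],
  [[0.062, -0.267, 0.007], [0, 0, 0]],
  [[0.07, -0.305, 0.008], [0, 0, 0]],
  [[0.079, -0.343, 0.009], [0, 0, 0]],
  [[0.088, -0.381, 0.01], [0, 0, 0]],
])

```text
clock: 1.77
ee_pos: [0.4386, 0.1293, 0.2907]
eef_rot: [0.001, 0.994, 0.113, 0.0]
wrist_force: [0.9, 1.0, 0.8]
width: 0.003
```

Call:
step_arm([
  [[0, 0, 0], [0, 0, 0]],
  [[0, 0, 0], [0, 0, 0]],
])

```text
clock: 1.93
ee_pos: [0.4384, 0.1305, 0.2906]
eef_rot: [-0.0, 0.993, 0.117, -0.0]
wrist_force: [-0.0, -1.8, -0.4]
width: 0.004
```

Run:
```python
from h import *
from cell import arm
import json
s=arm.state();cm=arm.camera_model("wrist");a=arm.grab_frame("wrist")
print(s["clock"],s["ee_pos"],s["q"].round(3),s["width"])
np.savez("w1.npz",**cm)
cv2.imwrite("pics/w1.png",a)
cv2.imwrite("pics/w1b.png",cv2.resize(a,(800,600),interpolation=cv2.INTER_CUBIC))
```

```text
1.9333 [0.43844373 0.1304691  0.29057601] [ 0.549  0.128 -0.958  1.921  0.114  1.15  -1.788] 0.004394963364042104
```

View pics/w1b.png

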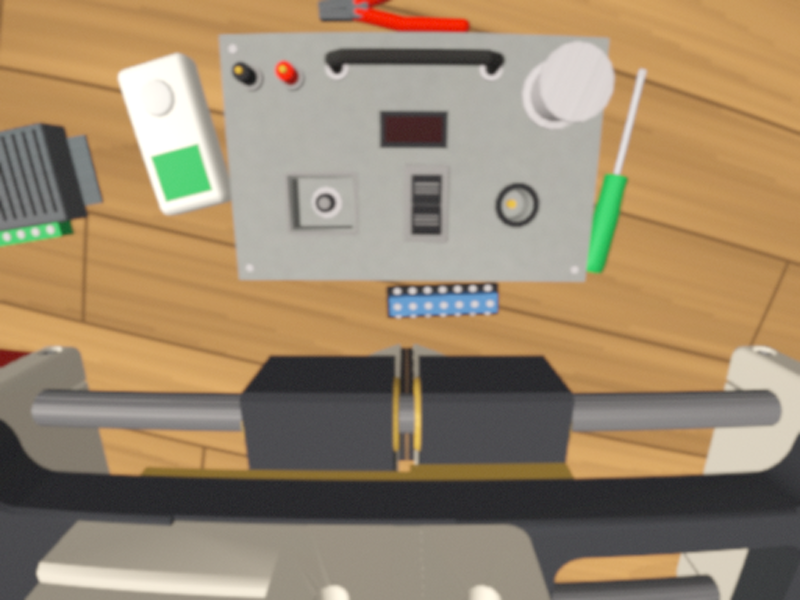

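The wrist view shows the deck corners at NL (240,280), NR (586,281), FR (608,38) and FL (220,36). The well is centred at about (323,204), the button at (326,203), the rocker at (427,206) and the socket at (518,205). The spool is far right. I'll now fit the pose.

Run:
```python
from h import *
from scipy.optimize import least_squares
cm=dict(np.load("w1.npz"))
c=np.array([[240,280],[586,281],[608,38],[220,36],[323,203.5],[326,203],[426.5,203],[427,206],[518,205],[289,176],[357,231]],float)
uv=(c+.5)*.64-.5
w=to_plane(cm,uv,[.115]*4+[.1166,.105,.118,.122,.118,.1166,.1166]);print(w.round(4)[:9])
L=np.array([[-.09,.14],[-.09,-.14],[.09,-.14],[.09,.14]])
def f(p):
    r=R.from_euler('z',p[2]).as_matrix()[:2,:2]
    return ((L@r.T+p[:2])-w[:4,:2]).ravel()
s=least_squares(f,[.52,.15,.2]);print(s.x,s.fun.round(4))
r=R.from_euler('z',s.x[2]).as_matrix()[:2,:2]
print("box frame well,button,bezel,rocker,socket,lip corners\n",((w[4:,:2]-s.x[:2])@r).round(4))
```

```text
[[ 0.4031  0.2609  0.115 ]
 [ 0.4672 -0.0123  0.115 ]
 [ 0.6415  0.0302  0.115 ]
 [ 0.5782  0.3012  0.115 ]
 [ 0.4781  0.2057  0.1166]
 [ 0.478   0.2055  0.105 ]
 [ 0.4967  0.1289  0.118 ]
 [ 0.4948  0.1282  0.122 ]
 [ 0.5117  0.0606  0.118 ]]
[0.52250726 0.14498823 0.23080079] [-0.0002 -0.0002 -0.0003  0.0004  0.0006 -0.0009 -0.0001  0.0007]
box frame well,button,bezel,rocker,socket,lip corners
 [[-0.0293  0.0692]
 [-0.0295  0.0691]
 [-0.0288 -0.0098]
 [-0.0309 -0.01  ]
 [-0.0299 -0.0797]
 [-0.0088  0.0941]
 [-0.0503  0.0437]]
```

```bash
cat >> h.py <<'E'
YAW=.2308
def box(x,y,z): return (R.from_euler('z',YAW).apply([x,y,z])+[.5225,.145,0])
NEAR=(-.046,-.010); FAR=(-.014,-.010); WELL=(-.030,.0693)
E
python3 - <<'E'
from h import *
from cell import arm
s=arm.state()
print(s["ee_pos"],plan(s,[box(*NEAR,.16),box(*NEAR,.135)],YAW))
E
```

```text
[0.43881916 0.12828426 0.29039322] (array([[0.0394, 0.0128, 0.1304],
       [0.0394, 0.0128, 0.1554]]), array([ 0.0001,  0.0007, -0.0004]))
```

Call:
step_arm([
  [[0.01, 0.003, 0.033], [0, 0, 0]],
  [[0.02, 0.006, 0.065], [0, 0, 0]],
  [[0.03, 0.009, 0.098], [0, 0, 0]],
  [[0.039, 0.013, 0.13], [0, 0, 0]],
  [[0.039, 0.013, 0.14], [0, 0, 0]],
  [[0.039, 0.013, 0.14], [0, 0, 0]],
  [[0.039, 0.013, 0.14], [0, 0, 0]],
])

```text
clock: 2.57
ee_pos: [0.4798, 0.1233, 0.1509]
eef_rot: [-0.0, 0.994, 0.113, -0.001]
wrist_force: [0.3, 0.7, 1.3]
width: 0.006
```

Run:
```python
from h import *
from cell import arm
s=arm.state();print(s["ee_pos"],s["wrist_force"],plan(s,[box(*NEAR,.121)],YAW))
cm=arm.camera_model("wrist");a=arm.grab_frame("wrist")
s=arm.state();print(s["ee_pos"],plan(s,[box(*NEAR,.121)],YAW))
for n,p in(("tip",s["ee_pos"]),("near",box(-.045,-.01,.122)),("bezelNL",box(-.059,.007,.118)),("well",box(-.03,.069,.1166))):
    print(n,project(cm,[p])); 
    cv2.drawMarker(a,tuple(int(v) for v in project(cm,[p])[0].round()),(0,0,255) if n!="tip" else (0,255,0),1,7)
cv2.imwrite("pics/w2.png",cv2.resize(a,(800,600),interpolation=cv2.INTER_CUBIC))
```

```text
[0.47977865 0.12326178 0.15091537] [0.29838725 0.73553384 1.29965376] (array([[ 0.0006, -0.0014,  0.0299]]), array([-0.0003,  0.0014, -0.004 ]))
[0.48062359 0.12377976 0.15195318] (array([[-0.0004, -0.0011,  0.031 ]]), array([ 0.0002, -0.0012, -0.0036]))
tip [[259.53562876 234.15784278]]
near [[258.12332815 216.19097258]]
bezelNL [[235.90825213 231.67081232]]
well [[151.62522677 194.88343569]]
```

View pics/w2.png

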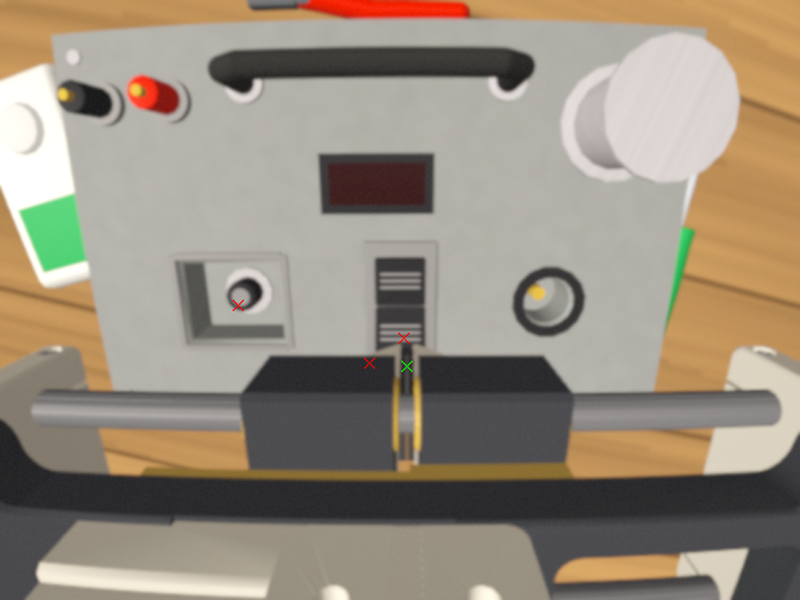

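The close view shows the fingertip at about (405,350), just over the near half of the rocker. The rocker's column is centred at about 400. The well lip runs from (174,254) to (293,347). I'll re-measure from this closer view.

Run:
```python
from h import *
from cell import arm
cm=arm.camera_model("wrist")
c=np.array([[174,254],[287,251],[293,346],[187,347],[245,292],[364,241],[437,241],[401,305],[549,301]],float)
w=to_plane(cm,(c+.5)*.64-.5,[.1166]*4+[.105,.118,.118,.122,.118])
b=R.from_euler('z',-YAW).apply(w-[.5225,.145,0])
for n,p in zip("lipFL lipFR lipNR lipNL button bezFL bezFR pivot socket".split(),b.round(4)):print(n,p[:2])
print(b[:4].mean(0))
s=arm.state();print(plan(s,[box(*NEAR,.121)],YAW))
```

```text
lipFL [-0.0045  0.0973]
lipFR [-0.0037  0.0436]
lipNR [-0.0504  0.0444]
lipNL [-0.051   0.0978]
button [-0.026   0.0698]
bezFL [0.0008 0.0079]
bezFR [ 0.0006 -0.025 ]
pivot [-0.0282 -0.0086]
socket [-0.0277 -0.0783]
[-0.02742563  0.07076758  0.1166    ]
(array([[-0.0004, -0.0011,  0.031 ]]), array([ 0.0002, -0.0012, -0.0036]))
```

Call:
step_arm([
  [[0.001, -0.002, 0.006], [0, 0, -0.003]],
  [[0.001, -0.002, 0.012], [0, 0, -0.003]],
  [[0.001, -0.002, 0.016], [0, 0, -0.003]],
  [[0.001, -0.002, 0.02], [0, 0, -0.003]],
  [[0.001, -0.002, 0.023], [0, 0, -0.003]],
  [[0.001, -0.002, 0.025], [0, 0, -0.003]],
  [[0.001, -0.002, 0.027], [0, 0, -0.003]],
  [[0.001, -0.002, 0.028], [0, 0, -0.003]],
  [[0.001, -0.002, 0.028], [0, 0, -0.003]],
])

```text
clock: 3.37
ee_pos: [0.4808, 0.1261, 0.1225]
eef_rot: [-0.0, 0.993, 0.115, 0.0]
wrist_force: [-0.3, 0.7, -0.5]
width: 0.002
```

```bash
sed -i 's/\[.5225,.145,0\]/[.524,.1466,0]/' h.py
python3 - <<'E'
from h import *
from cell import arm
s=arm.state();print(s["ee_pos"],s["wrist_force"],plan(s,[box(*NEAR,.121)],YAW))
E
```

```text
[0.48075993 0.1261484  0.12246461] [-0.30764091  0.73925375 -0.51370516] (array([[ 0.0008, -0.    ,  0.0015]]), array([-0.0002, -0.0002,  0.0002]))
```

Call:
step_arm([
  [[0, 0, 0.001], [0, 0, 0]],
  [[0, 0, 0.0015], [0, 0, 0]],
  [[0, 0, 0.002], [0, 0, 0]],
])

```text
clock: 3.62
ee_pos: [0.4812, 0.1263, 0.122]
eef_rot: [0.0, 0.993, 0.115, 0.0]
wrist_force: [-6.8, -1.6, 20.3]
width: 0.005
```

Run:
```python
from h import *
from cell import arm
s=arm.state();print(s["ee_pos"],s["wrist_force"],s["moment"].round(2))
a=arm.grab_frame("wrist")
cv2.imwrite("pics/w3.png",cv2.resize(a[80:240,160:360],(800,640),interpolation=cv2.INTER_CUBIC)[:600])
```

```text
[0.48121039 0.12631875 0.12198137] [-6.80886327 -1.62484241 20.28236314] [-0.55  1.59 -0.03]
```

View pics/w3.png

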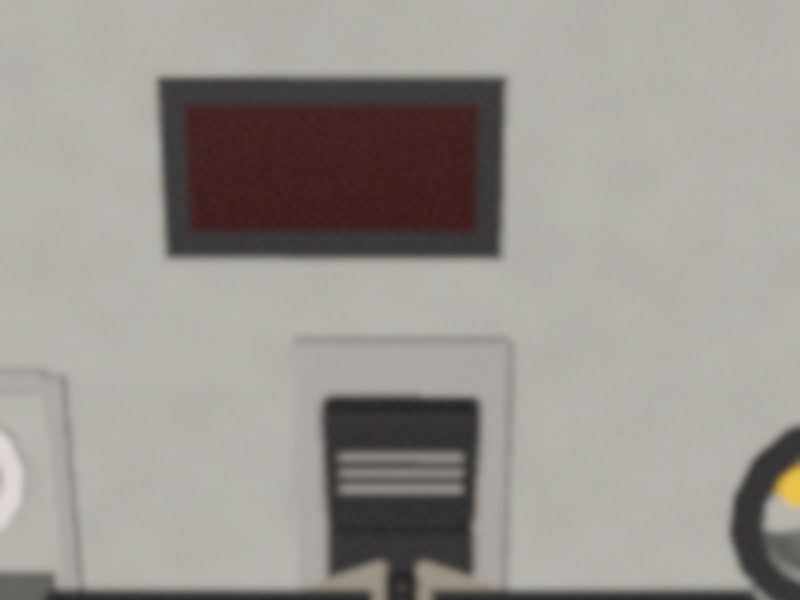

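Wrist force of 20 N at z=0.122, exactly the flat height, means the near half has bottomed. The crop shows the far half raised, its end at about (400,400) standing clear of the bezel end at y=340. Next I'll lift and move over to the well.

Run:
```python
from h import *
from cell import arm
s=arm.state();print(plan(s,[box(*NEAR,.15),box(*WELL,.15),box(*WELL,.13)],YAW))
```

```text
(array([[ 0.0003,  0.0001, -0.0279],
       [ 0.0163, -0.0792, -0.028 ],
       [ 0.0163, -0.0793, -0.008 ]]), array([ 0.0011, -0.0007,  0.0001]))
```

Call:
step_arm([
  [[0, 0, -0.014], [0, 0, 0]],
  [[0, 0, -0.028], [0, 0, 0]],
  [[0.0, -0.026, -0.028], [0, 0, 0]],
  [[-0.004, -0.054, -0.028], [0, 0, 0]],
  [[-0.008, -0.079, -0.023], [0, 0, 0]],
  [[-0.012, -0.079, -0.018], [0, 0, 0]],
  [[-0.012, -0.079, -0.018], [0, 0, 0]],
  [[-0.012, -0.079, -0.018], [0, 0, 0]],
])

```text
clock: 4.33
ee_pos: [0.4511, 0.1998, 0.1384]
eef_rot: [0.0, 0.993, 0.115, -0.0]
wrist_force: [0.5, -0.2, -0.9]
width: 0.006
```

Run:
```python
from h import *
from cell import arm
cm=arm.camera_model("wrist");a=arm.grab_frame("wrist")
np.savez("w4.npz",**cm)
s=arm.state();print(s["ee_pos"],s["wrist_force"],plan(s,[box(*WELL,.13),box(*WELL,.098)],YAW))
print("tip",project(cm,[s["ee_pos"]]))
cv2.imwrite("pics/w4.png",cv2.resize(a[90:270,140:380],(800,600),interpolation=cv2.INTER_CUBIC))
```

```text
[0.45158755 0.19937229 0.13856721] [-0.34950234  0.37576116  0.47280649] (array([[ 0.0284, -0.0014,  0.0086],
       [ 0.0284, -0.0014,  0.0406]]), array([ 0.0004, -0.0001, -0.001 ]))
tip [[260.88298122 234.34419364]]
```

View pics/w4.png

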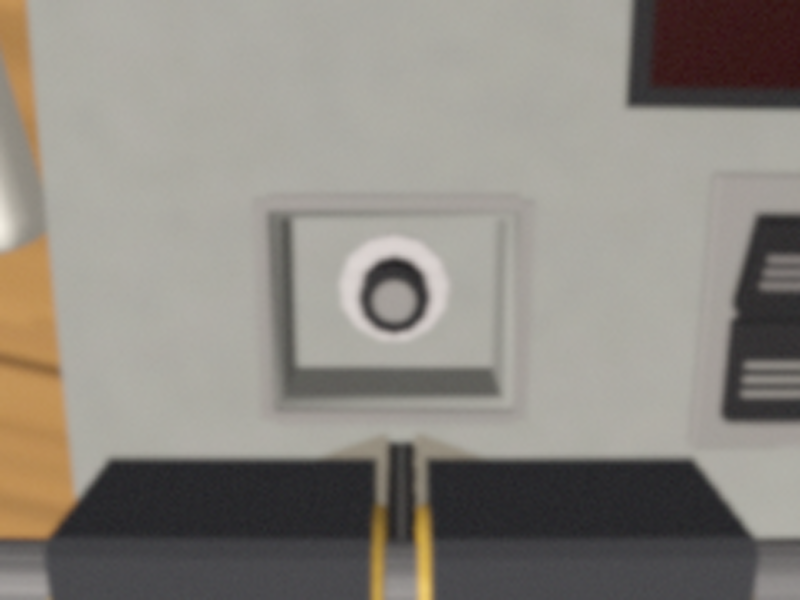

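The close crop shows the well lip from about (262,196) to (525,411). The button is still up, its top centred at (394,296). The rocker is at right with its near half down.

Run:
```python
from h import *
from cell import arm
cm=dict(np.load("w4.npz"))
c=np.array([[262,196],[535,200],[525,411],[275,413],[394,298]],float)
uv=(c+.5)*.3-.5+[140,90]
w=to_plane(cm,uv,[.1166]*4+[.105])
s=arm.state()
b=R.from_euler('z',-YAW).apply(w-[.524,.1466,0]);print(b.round(4),b[:4].mean(0))
b0=R.from_euler('z',-YAW).apply(s["ee_pos"]-[.524,.1466,0]);print(b0)
```

```text
[[-0.0072  0.0959  0.1166]
 [-0.008   0.042   0.1166]
 [-0.0522  0.0424  0.1166]
 [-0.0526  0.095   0.1166]
 [-0.0305  0.07    0.105 ]] [-0.02997136  0.06884937  0.1166    ]
[-0.05842035  0.06793778  0.13856721]
```

Call:
step_arm([
  [[0.014, -0.001, 0], [0, 0, -0.001]],
  [[0.028, -0.001, 0.003], [0, 0, -0.001]],
  [[0.028, -0.001, 0.008], [0, 0, -0.001]],
  [[0.028, -0.001, 0.012], [0, 0, -0.001]],
  [[0.028, -0.001, 0.016], [0, 0, -0.001]],
  [[0.028, -0.001, 0.02], [0, 0, -0.001]],
  [[0.028, -0.001, 0.024], [0, 0, -0.001]],
  [[0.028, -0.001, 0.028], [0, 0, -0.001]],
  [[0.028, -0.001, 0.031], [0, 0, -0.001]],
  [[0.028, -0.001, 0.031], [0, 0, -0.001]],
])

```text
clock: 5.22
ee_pos: [0.4775, 0.2074, 0.107]
eef_rot: [0.0, 0.993, 0.116, -0.001]
wrist_force: [0.0, 0.0, -0.4]
width: 0.004
```

Run:
```python
from h import *
from cell import arm
s=arm.state();print(s["ee_pos"],s["wrist_force"],s["moment"].round(2),plan(s,[box(*WELL,.098)],YAW))
```

```text
[0.47745314 0.20736907 0.10699924] [ 0.01838921  0.03534017 -0.43800383] [ 0.06  0.05 -0.06] (array([[0.0014, 0.0005, 0.009 ]]), array([0.0002, 0.0011, 0.0012]))
```

Inside the well with no wall contact. Pressing down.

Call:
step_arm([
  [[0.001, 0, 0.002], [0, 0, 0]],
  [[0.001, 0, 0.004], [0, 0, 0]],
  [[0.001, 0, 0.006], [0, 0, 0]],
  [[0.001, 0, 0.007], [0, 0, 0]],
  [[0.001, 0, 0.008], [0, 0, 0]],
  [[0.001, 0, 0.009], [0, 0, 0]],
  [[0.001, 0, 0.009], [0, 0, 0]],
])

```text
clock: 5.8
ee_pos: [0.4792, 0.208, 0.0987]
eef_rot: [-0.0, 0.993, 0.116, 0.0]
wrist_force: [0.5, 0.2, 2.5]
width: 0.005
```

Call:
step_arm([
  [[0, 0, 0.0005], [0, 0, 0]],
  [[0, 0, 0.001], [0, 0, 0]],
  [[0, 0, 0.0015], [0, 0, 0]],
  [[0, 0, 0.0015], [0, 0, 0]],
])

```text
clock: 6.13
ee_pos: [0.4792, 0.2081, 0.0982]
eef_rot: [0.0, 0.993, 0.116, 0.0]
wrist_force: [-3.2, -1.7, 13.0]
width: 0.005
```

The button bottomed at z=0.098 (17 mm below the deck) with 13 N. Lifting out.

Call:
step_arm([
  [[0, 0, -0.008], [0, 0, 0]],
  [[0, 0, -0.022], [0, 0, 0]],
  [[0, 0, -0.04], [0, 0, 0]],
  [[0, 0, -0.052], [0, 0, 0]],
  [[0, 0.03, -0.052], [0, 0, 0]],
  [[0.003, 0.06, -0.052], [0, 0, 0]],
  [[0.003, 0.078, -0.052], [0, 0, 0]],
  [[0.003, 0.078, -0.052], [0, 0, 0]],
  [[0.003, 0.078, -0.052], [0, 0, 0]],
])

```text
clock: 6.88
ee_pos: [0.5004, 0.1313, 0.1497]
eef_rot: [0.0, 0.993, 0.114, 0.0]
wrist_force: [-1.1, 0.5, 0.0]
width: 0.0
```

Run:
```python
from h import *
from cell import arm
cm=arm.camera_model("wrist");a=arm.grab_frame("wrist")
s=arm.state();print(s["ee_pos"],s["wrist_force"],plan(s,[box(*FAR,.14),box(*FAR,.121)],YAW))
cv2.imwrite("pics/w5.png",cv2.resize(a,(800,600),interpolation=cv2.INTER_CUBIC))
```

```text
[0.49995184 0.13274222 0.14969036] [-0.54317952  0.5821485  -0.25459102] (array([[0.0126, 0.002 , 0.0097],
       [0.0126, 0.002 , 0.0287]]), array([-0.0004, -0.0007,  0.0001]))
```

View pics/w5.png

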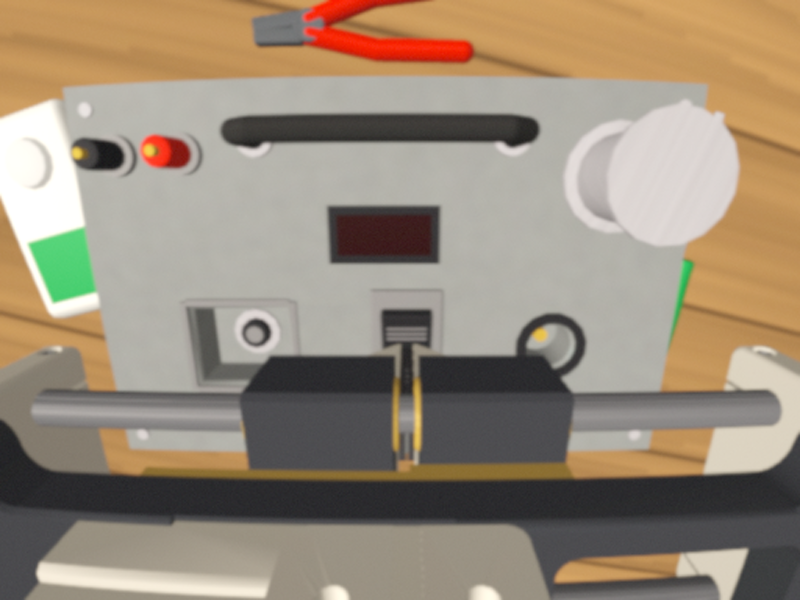

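The button at (257,332) sits low in its ring, and the rocker's far half at (407,328) is raised. Pressing the far half.

Call:
step_arm([
  [[0.012, 0.002, 0], [0, 0, 0]],
  [[0.012, 0.002, 0.006], [0, 0, 0]],
  [[0.012, 0.002, 0.012], [0, 0, 0]],
  [[0.012, 0.002, 0.017], [0, 0, 0]],
  [[0.012, 0.002, 0.02], [0, 0, 0]],
  [[0.012, 0.002, 0.023], [0, 0, 0]],
  [[0.012, 0.002, 0.025], [0, 0, 0]],
  [[0.012, 0.002, 0.027], [0, 0, 0]],
  [[0.012, 0.002, 0.028], [0, 0, 0]],
  [[0.012, 0.002, 0.028], [0, 0, 0]],
])

```text
clock: 7.77
ee_pos: [0.5126, 0.1345, 0.1222]
eef_rot: [-0.0, 0.993, 0.116, 0.001]
wrist_force: [-0.2, 2.0, 8.9]
width: 0.005
```

Call:
step_arm([
  [[0, 0, 0.0005], [0, 0, 0]],
  [[0, 0, 0.001], [0, 0, 0]],
  [[0, 0, 0.001], [0, 0, 0]],
  [[0, 0, 0.001], [0, 0, 0]],
])

```text
clock: 8.1
ee_pos: [0.5126, 0.1345, 0.122]
eef_rot: [-0.0, 0.993, 0.116, 0.001]
wrist_force: [-2.6, 1.4, 17.5]
width: -0.0
```

Bottomed (17.5 N at 0.122). I'll retract up and back to look.

Call:
step_arm([
  [[0, 0, -0.015], [0, 0, 0]],
  [[0, 0, -0.035], [0, 0, 0]],
  [[-0.02, 0, -0.06], [0, 0, 0]],
  [[-0.04, 0, -0.09], [0, 0, 0]],
  [[-0.055, 0, -0.12], [0, 0, 0]],
  [[-0.055, 0, -0.12], [0, 0, 0]],
  [[-0.055, 0, -0.12], [0, 0, 0]],
])

```text
clock: 8.68
ee_pos: [0.4584, 0.1198, 0.2413]
eef_rot: [0.001, 0.993, 0.115, 0.001]
wrist_force: [0.0, -0.7, -0.3]
width: 0.007
```

Run:
```python
from h import *
from cell import arm
cm=arm.camera_model("wrist");a=arm.grab_frame("wrist");sc=arm.grab_frame("scene")
s=arm.state();print(s["ee_pos"],s["wrist_force"])
print(project(cm,[box(-.09,.14,.115),box(-.09,-.14,.115),box(-.03,.0693,.1166)])*800/512)
w=cv2.resize(a[:230],None,fx=1.5,fy=1.5,interpolation=cv2.INTER_CUBIC)
d=cv2.absdiff(sc,cv2.imread("pics/scene.png"))
cr=lambda i:cv2.resize(i[165:265,240:360],(384,255),interpolation=cv2.INTER_CUBIC)
cv2.imwrite("pics/w6.png",np.vstack([w,np.hstack([cr(sc),cr(d)])])[:600])
```

```text
[0.45799499 0.11973752 0.23945675] [-0.86379084 -0.13907616 -0.63087896]
[[193.4045306  317.80797032]
 [587.26736805 317.09927253]
 [284.37211039 232.398781  ]]
```

View pics/w6.png

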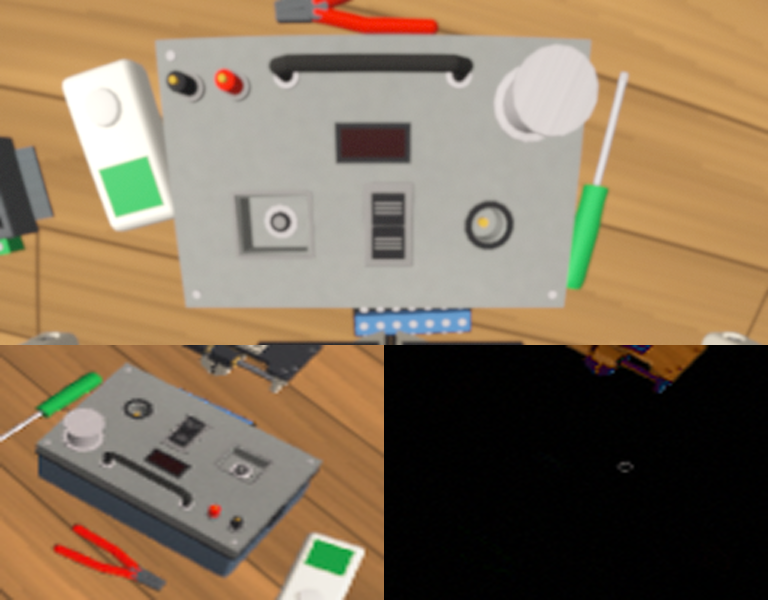

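The difference image shows only the button (pressed in) and the arm. The rocker looks as it did at the start, and the box and surroundings haven't moved. Handing in.

```bash
python3 -c "
from cell import arm
print(arm.finish_job(), arm.state()['clock'])"
```

```text
the job is handed in; nothing more can be done
the job is handed in; nothing more can be done
```

The job is done and handed in at about 9 s of the 42 s allowed. With the gripper shut, I used the fingertip to do three presses in order:

| Press | Stopped at height | Force at the stop |
|---|---|---|
| Near half of the rocker (load off) | 0.122 m | about 20 N |
| Breaker button in the well | 0.098 m, 17 mm below the deck | about 13 N |
| Far half of the rocker (load on) | 0.122 m | about 17 N |

**Last checks:** comparing scene pictures from before and after, only the button, now in, and the arm had changed. The rocker looks as it did at the start, and the box, spool and other things in that crop showed no movement. The crop left out the multimeter and charge controller, but the arm touched nothing there. The gripper was clear of everything, with only noise on the wrist force.

**Disagreement:** the first scene-camera and wrist-camera estimates of the box position differed by about 4 mm. A closer wrist view corrected this by about 2 mm. Joint values can't be read directly, so the switch and button positions rest on fingertip heights, forces and pictures.

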